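Dock the soil probe and hold its check key half down

ROBOT

A 6-joint arm with a two-finger parallel gripper is mounted at the origin on the work surface. World frame = base frame: x ahead of the robot, y to its left, z up, the work surface at z = 0. Lengths are in mm, angles in rad, forces in N, time in s.
With the tool pointing down it reaches from about 350 to 775 mm from the base axis. Payload 7.3 kg.
Tool frame: the origin (TCP) lies at the very end of the fingers, on their centre line; the grasp point (between the pads) lies grip_point_offset behind it (grip_point_offset is the distance from the TCP to the grasp point, in mm); x points along the fingers, z is the direction in which the jaws open and shut, and the axes are right-handed (so a half turn about x gives the same grasp; the last joint's range is limited). The gripper opens to 92 mm and grips with 3 to 60 N. Pads are 19 mm wide; open, the fingers measure 130 mm over their backs; the gripper's body (75 mm by 190 mm) begins 47 mm behind the grasp point.
Start: joints at [-1.374, 0.342, 1.524, -0, 1.275, -0.146], TCP at [176.489, -494.466, 226.741] pointing down, gripper open.
Joint ranges: [-2.53, 2.53], [-0.77, 2.02], [0.04, 2.7], [-1, 4.14], [0.28, 2.66], [-3.11, 3.11]. Speed limits (rad/s): [2.57, 2.57, 3.14, 3.14, 3.14, 3.14].

INTERFACE

Orientations are given as [roll, pitch, yaw] about the fixed x, y, z axes, in that order (R = Rz(yaw) Ry(pitch) Rx(roll)).
In Python, from plant import * gives the robot as it stands.
- The arm moves only by the tool send_rows, never from a script. Its argument "series" is text: rows parted by semicolons, each of 5 numbers parted by spaces: the gripper's target within -1 to 1 (fully open at 1, half-way at 0, shut at -1), then the shift along the tool's x, y, z in units of 30 mm (1.0 is 30 mm), then the turn about the tool's x in units of 5 degrees (1.0 is 5 degrees). A call has 1 to 8 rows; each row is the pose to reach, as a shift and turn from the pose commanded when the call began, along the tool's axes at that moment; what a row does not reach only later rows make up. A row lasts 1/8 s, in which the tool goes at most 62.5 mm and 10.7 degrees, less where a joint would pass 70% of its speed; a pose out of reach is approached as far as the arm can. A call with a gripper value outside its range is refused whole. The fingers move at their own pace and stop on an object; the grip force is fixed at half the most. Time passes only in rows, so rows that repeat a pose let the fingers close. It gives the time, the measured TCP pose, the force and the opening at its end, in the units of the state.
- get_obs(): the state, without advancing time (a new reading comes with each control period).
- capture(name): name is "scene" or "top" or "wrist"; returns a dict with "pixels" (400x640x3 uint8, red, green, blue), "mtx" (3x3 intrinsics, pixels), "k1" (the pictures are not rectified: a ray, as slopes to the right and down, at radius r is drawn at 1 + k1 r^2 times it, then the intrinsics apply), "R" (3x3) and "t" (3): a world point X has camera coordinates R X + t. Camera axes: x right, y down, z forward; pixel columns grow to the right and rows downward; lengths in mm; the calibration is good to about 2 mm. A picture is of the moment at which its call begins. There is no depth.
- close_job(): hands the job in, once; it reports no verdict.
Trained networks look in a picture, given as the dict that the camera call returned (one of the last four; its "shot" number tells which), for a name from the list of things; names that differ only in an ending like _2 or _b are one class to them, and where a whole thing is asked for, a point or a joint stands for the part that bears it (a point fixed in the world has none). Each returns a list of dicts, best first, with "score" (0 to 1); they miss things now and then, are a little off and sometimes report something else, mostly with a low value. They report only what shows in the picture. A call takes as long as a camera call. They do not tell look-alikes from the thing itself.
- cut_out(picture, thing): "pixels" (400x640 bool, what is visible of it).
- place_of(picture, thing): "point" ([x, y, z] in mm, in world coordinates, good to about 4 mm: a listed point, or the origin of a listed thing).
The state is a dict: "time": time; "joint_positions": joint angles; "dq": joint speeds; "tau": joint torques, N m; "tool_pos": TCP position; "tcp_rot": TCP orientation; "contact_force": force on the tool from outside, world axes, zero at the start; "moment": the same for the moment, N m; "grip_width": finger opening in mm.
Only numpy, scipy, OpenCV 4.12 (cv2) and the standard library are available. Lean on these libraries where they do the work, as an engineer would, in place of code of your own. Each camera call takes 0.05 s, during which the arm holds its last target.

TASK

Take the soil probe off its wooden rest and push it down with the gripper past the two sprung orange jaws of the white dock until it lies fully home in both forks, its point towards the yellow post, and let go of it. Only then press the dock's red check key straight down to half of its travel, so that the green band is half sunk in the black collar, and keep it there: finish with the gripper still holding the key down at that depth. Leave the pot, the cup and the scoop alone.

Things in the scene. Friction and masses are not known exactly. Their poses are not given: they have to be found in the camera images.
- probe: soil probe: steel rod 16 mm thick, 180 mm long, dark green grip sleeve (22 mm thick, 60 mm long) round its middle, 22 mm steel point at one end, red knob (22 mm thick, 12 mm long) at the other; 0.10 to 0.21 kg. Origin on the axis in mid-sleeve, its y axis runs along the rod to the point. It lies loosely in the notches of the rest; take it by the sleeve from above, fingers closing across it.
- probe_tip (a point): the end of the probe's steel point, 112 mm from the probe's origin along its y axis
- rest: wooden probe rest, fixed: base 90 (x) by 190 (y) by 14 mm and two posts 12 mm wide at y = +70 and -70 mm, tops at 52 mm, whose notches carry the rod with its axis 50 mm above the table. Origin under the middle of the base, on the table; y along the rod. Between the posts nothing stands above 14 mm.
- dock: white probe dock, fixed: base from x = -150 to +50 and y = -120 to +120 mm, 20 mm thick. Origin on the table under the middle of the docked probe; y runs along the docked probe towards its point. Two grey forks of slick plastic stand at y = +50 and -50 mm, the red key at x = -110 mm. The tall parts beside the docked rod are the forks only.
- fork_left (a point): on the rod's axis in the middle of the fork at the dock's y = +50 mm; the other is alike at y = -50 mm. Forks are 12 mm wide along y, with 88 mm free between them. Floor at 52 mm height; fixed wall on the -x side (inner face at x = -9 mm, flaring out above 74 mm, top 92 mm); orange sprung jaw on the +x side, top 88 mm. Mouth about 33 mm wide at the top.
- yellow_post (a point): middle of the top (48 mm high) of the yellow post, 30 by 10 mm, at the dock's y = +105 mm; the docked probe's point lies over it
- seat (a point): where the probe's origin lies when it is home: 60 mm above the table at the dock's x = 0, y = 0, the rod parallel to the dock's y axis. Up to 14 mm off along y is possible and fine, as the sleeve has that much room between the forks.
- jaw_left (a joint): angle of the orange jaw at the dock's y = +50 mm, rad: 0 closed, growing as it is pushed out to +x (at most 0.4). Its slope meets the rod when the axis is about 16 mm above the seat; it opens to about 0.06 as the rod passes, then snaps back over it. About 3 N sideways at its nose; both jaws together take about 7 N down.
- jaw_right (a joint): the same for the orange jaw at the dock's y = -50 mm
- key (a joint): travel of the sprung check key, m: 0 up, 0.020 fully down; it moves straight down and springs back when let go. Pressing takes about 3 N at first and 0.45 N more for each mm: 7.7 N at half travel (10 mm), 12 N fully down.
- key_top (a point): centre of the red key cap's flat top, 36 mm diameter, 70 mm above the table when up, at the dock's x = -110 mm, y = 0; it moves with the key. Below it a white stem (26 mm) has a green band 6 mm high, whose middle is level with the top of the black collar (52 mm diameter, 45 mm high) when the key is half down.
- pot: empty brown fibre pot, 84 mm wide and 85 mm high, loose bystander; origin under its middle
- cup: empty white cup, 84 mm wide and 100 mm high, loose bystander; origin under its middle
- scoop: dark green potting scoop lying on the table, 240 mm long, 73 mm wide, 42 mm high, loose bystander; origin at its underside near the middle, x towards the blade
Not all that is in view belongs to the job. Of the things that look like the probe, the larger one is meant.

How it is judged (in metres and radians):
On the way, in this order (a step that is already met when the one before it is completed fails the run):
1. the probe is pushed fully home in both forks with the gripper, its point towards the yellow post (z of probe in the frame of dock between 0.056 and 0.0635 m and x of probe in the frame of dock between -0.004 and 0.004 m and y of probe in the frame of dock between -0.02 and 0.02 m and angle between the y axis of probe and the y axis of dock, either way round below 0.06 rad and y of probe_tip in the frame of dock above 0.08 m and contact force between the fingers and probe above 0.5 N), for 0.1 s.
2. with the probe docked and let go, the key is held half down (z of probe in the frame of dock between 0.056 and 0.0635 m and x of probe in the frame of dock between -0.004 and 0.004 m and y of probe in the frame of dock between -0.02 and 0.02 m and angle between the y axis of probe and the y axis of dock, either way round below 0.06 rad and y of probe_tip in the frame of dock above 0.08 m and contact force between the fingers and probe below 0.2 N and value of joint key between 0.007 and 0.013 m), for 0.3 s.
At the end, for the whole second after the job is handed in: Probe at rest home in both forks (within 4 mm sideways and in height, 20 mm along, parallel to 0.06 rad), point on the yellow post's side, not touched; the gripper still presses the key with at least 3 N at 10 mm travel, give or take 3 mm (all of step 2 and linear speed of probe below 0.02 m/s and contact force between the fingers and dock above 3 N and contact force between probe and rest below 0.1 N); the arm keeps its last pose, push and grip.
It fails at once if the key is pressed before the probe is docked (value of joint key above 0.005 m and not (z of probe in the frame of dock between 0.056 and 0.0635 m and x of probe in the frame of dock between -0.004 and 0.004 m and y of probe in the frame of dock between -0.02 and 0.02 m and angle between the y axis of probe and the y axis of dock, either way round below 0.06 rad and y of probe_tip in the frame of dock above 0.08 m)).
It fails at once if the pot is moved more than 30 mm or tipped (distance of pot from where it was at the start of the episode above 0.03 m or angle between pot's own z axis and vertical above 0.3 rad).
It fails at once if the cup is moved more than 30 mm or tipped (distance of cup from where it was at the start of the episode above 0.03 m or angle between cup's own z axis and vertical above 0.3 rad).
It fails at once if the scoop is moved more than 30 mm or tipped (distance of scoop from where it was at the start of the episode above 0.03 m or angle between scoop's own z axis and vertical above 0.3 rad).
It also fails if it takes over 54 s, if anything falls off the work surface, if the arm or the gripper's body presses on something with over 40 N, if the wrist force passes 120 N, or if a joint passes its speed limit or range.

## Working session

There is one attempt and no reset: what is moved stays moved. The work goes in short steps, Python scripts to look and compute and a tool call to move; the robot and the scene stay as the last step left them, time stands still between calls to the robot, and variables do not carry over. Pictures are saved under pics/ and viewed, and the job is handed in when it is done.

Besides the shell and the picture viewer there is one more tool, called after "Call:" by a JSON object that holds its "name" and its "arguments", one argument or row to a line. send_rows: Moves the arm, as the interface text tells. Its arguments: {"type":"object","properties":{"series":{"type":"string"}},"required":["series"]}

```bash
ls; mkdir -p pics; python3 - <<'E'
from plant import *
import cv2
o=get_obs(); print({k:(v if not hasattr(v,'round') else v) for k,v in o.items()})
for n in ("scene","top","wrist"):
    p=capture(n); cv2.imwrite(f"pics/{n}0.png",p["pixels"][:,:,::-1]); print(n,p["mtx"],p["k1"],p["R"],p["t"])
    for th in ("probe","probe_tip","rest","dock","key_top","seat","yellow_post","fork_left","pot","cup","scoop"):
        print(th,[( [round(float(x)) for x in d["point"]],round(float(d["score"]),2)) for d in place_of(p,th)])
E
```

```text
pics
{'time': 0.0, 'joint_positions': array([-1.37401496e+00,  3.42732839e-01,  1.52504518e+00, -1.81162278e-05,
        1.27538785e+00, -1.45996816e-01]), 'dq': array([ 1.28194551e-04, -3.12846901e-04,  6.03380934e-05, -7.94717379e-04,
        1.33380375e-03, -7.90696100e-04]), 'tau': array([-4.74817516e-04, -4.31244600e+01, -2.44220763e+01,  7.14959647e-02,
        5.58614067e-02, -1.14956806e-04]), 'tool_pos': array([ 176.38975616, -494.03723769,  226.02988411]), 'tcp_rot': array([3.00660671, 1.56922302, 1.77859386]), 'contact_force': array([1.05323791, 1.22207403, 0.10067089]), 'moment': array([-0.03283411, -0.01504006,  0.01596721]), 'grip_width': 91.76467217797472}
scene [[371.34331259   0.         327.99297556]
 [  0.         371.34331259 193.57037501]
 [  0.           0.           1.        ]] 0.02926641452020386 [[-0.21530516  0.97638151  0.01796739]
 [ 0.58159576  0.14298621 -0.80081291]
 [-0.78446801 -0.16196939 -0.59864501]] [  88.43863962 -217.87471066 1460.74456427]
probe [([611, 171, 53], 0.83), ([184, 349, 9], 0.6)]
probe_tip [([630, 275, 55], 0.62), ([251, 382, 10], 
[... 937 characters left out ...]
at [([586, -201, 58], 0.69)]
yellow_post [([570, -92, 49], 0.76)]
fork_left [([577, -154, 60], 0.81)]
pot [([778, -16, -2], 0.79)]
cup [([519, -479, 1], 0.68), ([580, -150, 62], 0.57), ([483, -224, 73], 0.21)]
scoop [([553, 483, 3], 0.95)]
wrist [[330.03181635   0.         319.16264988]
 [  0.         330.03181635 203.15211009]
 [  0.           0.           1.        ]] -0.032819531698690035 [[ 3.35245493e-01 -9.42130503e-01  7.58226062e-04]
 [-9.11078408e-01 -3.23990858e-01  2.54884402e-01]
 [-2.39888711e-01 -8.61396504e-02 -9.66971234e-01]] [-526.19245061  -32.14738629  389.82320145]
probe []
probe_tip []
rest []
dock []
key_top []
seat []
yellow_post []
fork_left []
pot []
cup []
scoop []
```

View pics/scene0.png

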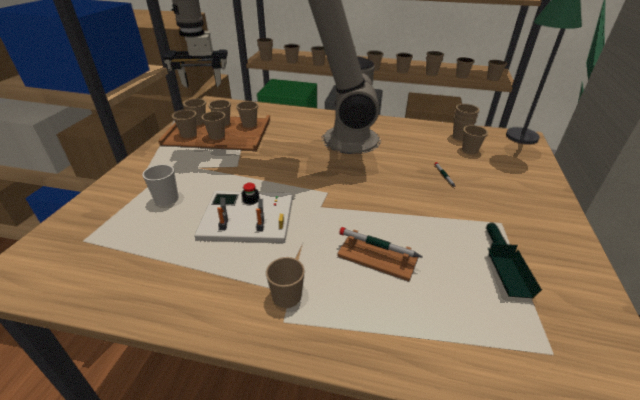

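View pics/top0.png

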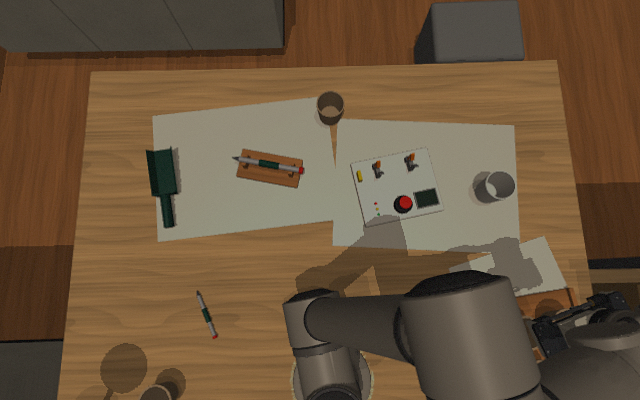

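View pics/wrist0.png

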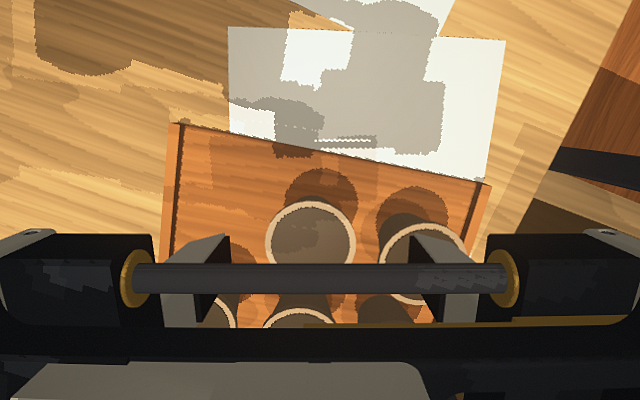

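```bash
cat > h.py <<'E'
from plant import *
import numpy as np, cv2
from scipy.spatial.transform import Rotation as Ro
def RT(o=None):
    o=o or get_obs(); return Ro.from_euler('xyz',o['tcp_rot']).as_matrix(), np.array(o['tool_pos'])
def units(target,o=None):
    R,p=RT(o); return R.T@(np.array(target,float)-p)/30
def turn_to(zdir,o=None):
    "turn about tool x (units of 5deg) so that tool z is along +-zdir"
    R,p=RT(o); z=np.array([zdir[0],zdir[1],0.]); v=R.T@z
    a=np.degrees(np.arctan2(-v[1],v[2])); a=(a+90)%180-90
    return a/5
def und(pic,uv):
    K=pic['mtx'];k=pic['k1'];uv=np.atleast_2d(np.array(uv,float))
    n=cv2.undistortPoints(uv.reshape(-1,1,2),K,np.array([k,0,0,0.])).reshape(-1,2); return n
def ray_z(pic,uv,z):
    n=und(pic,uv);R=pic['R'];t=pic['t'];C=-R.T@t
    d=np.c_[n,np.ones(len(n))]@R
    s=(z-C[2])/d[:,2]; return C+s[:,None]*d
def proj(pic,X):
    X=np.atleast_2d(X).astype(float); r,_=cv2.Rodrigues(pic['R'])
    return cv2.projectPoints(X,r,np.array(pic['t'],float),pic['mtx'],np.array([pic['k1'],0,0,0.]))[0].reshape(-1,2)
def save(pic,name,crop=None,s=1):
    im=pic['pixels'][:,:,::-1]
    if crop: im=im[crop[1]:crop[3],crop[0]:crop[2]]
    cv2.imwrite(f'pics/{name}.png',cv2.resize(im,None,fx=s,fy=s,interpolation=cv2.INTER_CUBIC))
E
python3 - <<'E'
from h import *
try: print(grip_point_offset)
except Exception as e: print(e)
import plant; print([x for x in dir(plant) if x[0]!='_'])
R,p=RT(); print(R.round(3),p)
p=capture("scene"); save(p,'crop1',(320,150,480,290),4)
p=capture("top"); save(p,'crop2',(220,80,460,230),3)
print(units([560,-200,280]),units([600,165,260]),turn_to([.98,-.21]),turn_to([.98,.187]))
E
```

```text
18.8
['Unreachable', 'capture', 'close_job', 'cut_out', 'get_obs', 'grip_point_offset', 'place_of']
[[ 0.     0.942  0.336]
 [-0.     0.336 -0.942]
 [-1.    -0.     0.   ]] [ 176.49465675 -494.46492189  226.72891622]
[-1.77576845 15.33900398 -4.94709564] [ -1.10981541  20.68455983 -15.95761512] -11.652563025873635 -16.232134983731118
```

View pics/crop1.png

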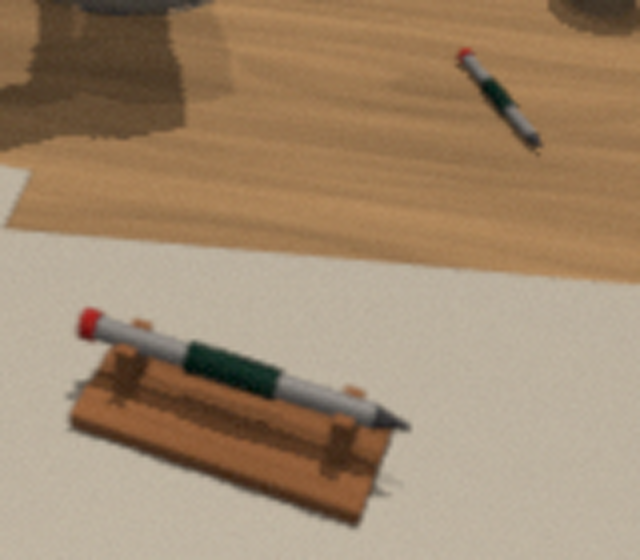

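View pics/crop2.png

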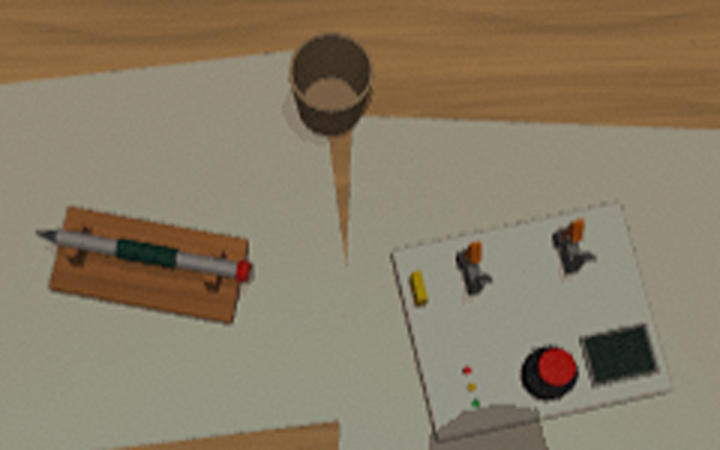

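Look-alikes: the probe on the rest (scene px 378,243; top px 268,165) against a much smaller pen lying on the table (scene 444,173; top 207,315). The larger one on the rest is meant; the crop confirms it, with the red knob at -y and the point towards +y. I move above the dock first for a close look.

Call:
{"name": "send_rows", "arguments": {
  "series": "1 -0.5 2 -0.6 -2; 1 -1 4 -1.2 -4; 1 -1.8 6 -1.9 -6; 1 -1.8 8 -2.6 -8; 1 -1.8 10 -3.2 -10; 1 -1.8 12 -3.8 -12; 1 -1.8 14 -4.5 -14; 1 -1.8 15.3 -5 -16"
}}

```text
time: 2.9
tool_pos: [560.0, -197.1, 280.6]
tcp_rot: [-0.783, 1.571, -0.609]
contact_force: [0.4, -0.2, -0.1]
grip_width: 91.9
```

Call:
{"name": "send_rows", "arguments": {
  "series": "1 0 0 0 0; 1 0 0 0 0; 1 0 0 0 0"
}}

```text
time: 3.28
tool_pos: [557.5, -200.0, 280.9]
tcp_rot: [-1.837, 1.57, -1.671]
contact_force: [0.4, -0.0, -0.1]
grip_width: 91.8
```

```bash
python3 - <<'E'
from h import *
o=get_obs(); R,p=RT(o); print(o['time'],R.round(3),p,o['joint_positions'])
w=capture("wrist"); save(w,'w1'); print(-w['R'].T@w['t'])
for th in ("dock","key_top","seat","yellow_post","fork_left"):
    print(th,[( np.round(d["point"],1),round(float(d["score"]),2)) for d in place_of(w,th)])
E
```

```text
3.275 [[-0.    -0.165  0.986]
 [-0.     0.986  0.165]
 [-1.    -0.    -0.   ]] [ 557.54803327 -199.99223195  280.92910157] [-4.73551902e-01  4.36387102e-01  1.23035475e+00 -3.60107731e-04
  1.47471051e+00 -6.39294824e-01]
[ 546.50697381 -133.87140927  439.68028704]
dock [(array([ 593. , -199.2,   -3.4]), 0.64)]
key_top [(array([ 483.6, -217.6,   71.5]), 0.56)]
seat [(array([ 589.5, -196.5,   56.5]), 0.91), (array([777.3, -14.5,  -4.2]), 0.27)]
yellow_post [(array([569.9, -96.2,  47.7]), 0.61)]
fork_left [(array([ 579.5, -145.5,   57. ]), 0.68)]
```

View pics/w1.png

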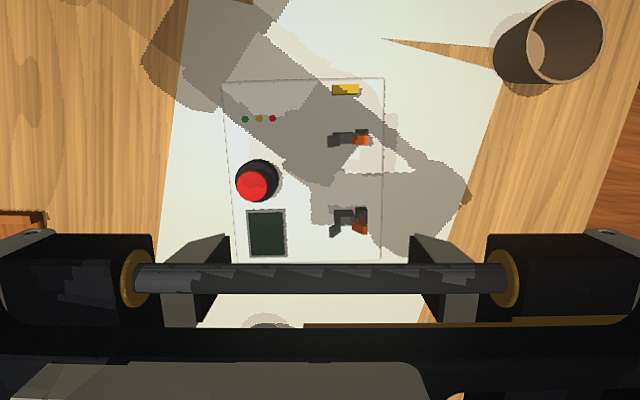

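The dock is clear: yellow post at (346,89), left fork (349,138), right fork (350,221), key cap (252,186), base corners near (222,82), (384,78), (381,260). I zoom in for a pose fit.

```bash
python3 - <<'E'
from h import *
w=capture("wrist"); save(w,'w1z',(210,65,400,275),3.8 if 0 else 2.8)
t=capture("top"); save(t,'t1z',(335,130,455,235),5)
import pickle; pickle.dump((w,t,capture("scene")),open('d1.pkl','wb'))
im=cv2.cvtColor(w['pixels'],cv2.COLOR_RGB2HSV); 
for nm,pic in(('w',w),('t',t)):
    hsv=cv2.cvtColor(pic['pixels'],cv2.COLOR_RGB2HSV)
    red=((hsv[...,0]<6)|(hsv[...,0]>174))&(hsv[...,1]>180)&(hsv[...,2]>90)
    yel=(abs(hsv[...,0].astype(int)-25)<5)&(hsv[...,1]>200)&(hsv[...,2]>110)
    for c,m in(('red',red),('yel',yel)):
        n,l,s,ce=cv2.connectedComponentsWithStats(m.astype('uint8'))
        print(nm,c,[(s[i].tolist(),ce[i].round(1)) for i in range(1,n) if s[i][4]>25])
E
```

```text
w red [([269, 116, 6, 6, 28], array([271.5, 118.2])), ([236, 171, 31, 31, 716], array([250.9, 186. ]))]
w yel []
t red []
t yel []
```

View pics/w1z.png

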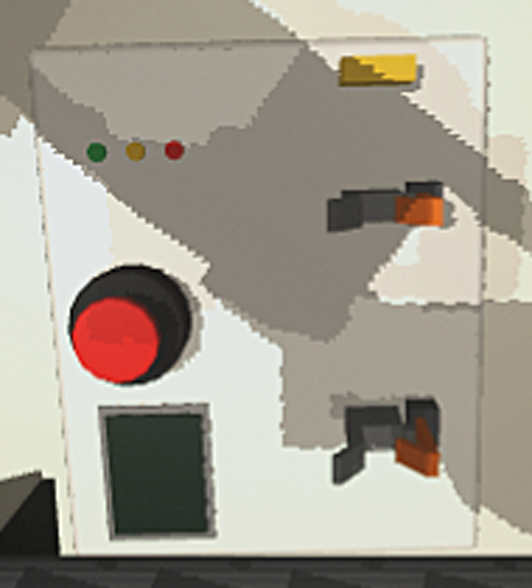

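View pics/t1z.png

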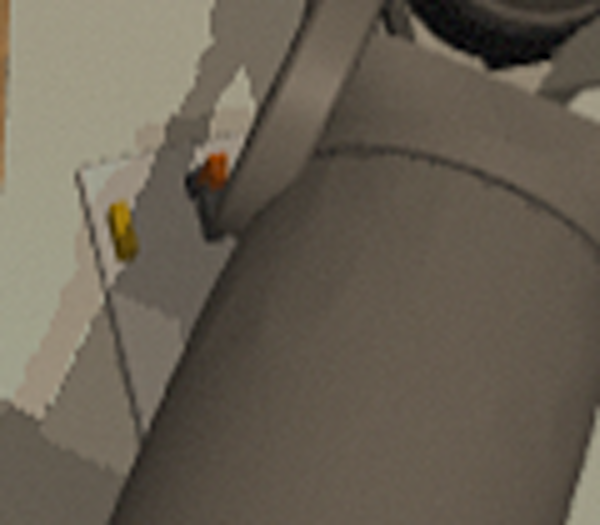

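```bash
cat > fit.py <<'E'
from h import *
import pickle
from scipy.optimize import least_squares
w,t,s=pickle.load(open('d1.pkl','rb'))
D=np.array
obsw=[((222.1,82.9),(-150,120,20)),((383.2,78.2),(50,120,20)),((379.6,259.6),(50,-120,20)),((251,186),(-110,0,70)),((345,89.6),(0,105,48))]
obst=[((350.7,163.3),(50,120,20)),((426.7,147.3),(50,-120,20)),((443.3,209.3),(-150,-120,20)),((365.7,226),(-150,120,20)),((405.7,202.3),(-110,0,70))]
def X(p,L):
    c,s_=np.cos(p[2]),np.sin(p[2]); L=np.array(L,float)
    return np.c_[p[0]+c*L[:,0]-s_*L[:,1],p[1]+s_*L[:,0]+c*L[:,1],L[:,2]]
def fit(sets):
    f=lambda p:np.concatenate([(proj(pic,X(p,[b for a,b in ob]))-D([a for a,b in ob])).ravel() for pic,ob in sets])
    r=least_squares(f,[590,-200,.187]); return r.x,r.fun
if __name__=="__main__":
  for st in([(w,obsw)],[(t,obst)],[(w,obsw),(t,obst)]):
    x,f=fit(st); print(x.round(4)); print(f.reshape(-1,2).round(1).tolist())
E
python3 fit.py
```

```text
[ 5.904597e+02 -2.024963e+02  1.896000e-01]
[[-3.0, -1.2], [1.8, -0.8], [0.9, 2.1], [0.0, 0.8], [0.3, -0.1]]
[ 5.894205e+02 -2.002975e+02  1.872000e-01]
[[-0.8, -0.7], [0.3, -0.8], [1.4, 0.6], [-0.5, 0.9], [-0.4, -0.2]]
[ 5.902874e+02 -2.022291e+02  1.884000e-01]
[[-3.0, -1.6], [1.9, -1.0], [0.7, 2.0], [-0.1, 0.4], [0.3, -0.3], [-0.2, -0.9], [0.9, -1.1], [2.1, 0.3], [0.2, 0.6], [0.3, -0.6]]
```

```bash
python3 - <<'E'
from h import *
print(units([608,150,240]),turn_to([.977,-.213]))
E
```

```text
[ 1.35829943 11.19474105  3.57895663] 4.3839588873869335
```

Call:
{"name": "send_rows", "arguments": {
  "series": "1 0 1.8 0.6 0.7; 1 0 3.6 1.2 1.4; 1 0.3 5.4 1.8 2.2; 1 0.6 7.2 2.4 3; 1 1 9 3 3.7; 1 1.4 11.2 3.6 4.4; 1 1.4 11.2 3.6 4.4; 1 1.4 11.2 3.6 4.4"
}}

```text
time: 4.72
tool_pos: [608.5, 150.5, 238.5]
tcp_rot: [-1.816, 1.57, -2.03]
contact_force: [0.1, -0.1, 0.1]
grip_width: 92.2
```

```bash
python3 - <<'E'
from h import *
import pickle
o=get_obs(); R,p=RT(o); print(o['time'],R.round(3),p)
w=capture("wrist"); save(w,'w2'); 
for th in ("probe","probe_tip","rest"):
    print(th,[( np.round(d["point"],1),round(float(d["score"]),2)) for d in place_of(w,th)])
pickle.dump(w,open('d2.pkl','wb'))
E
```

```text
4.725 [[-0.     0.212  0.977]
 [-0.001  0.977 -0.212]
 [-1.    -0.001 -0.   ]] [608.47643607 150.54739437 238.52526091]
probe [(array([609.3, 168.4,  52.3]), 0.78)]
probe_tip [(array([633.8, 274.8,  48.6]), 0.65), (array([778.2, -17.9,  -4.7]), 0.26)]
rest [(array([611.5, 172.5,   5. ]), 0.9)]
```

View pics/w2.png

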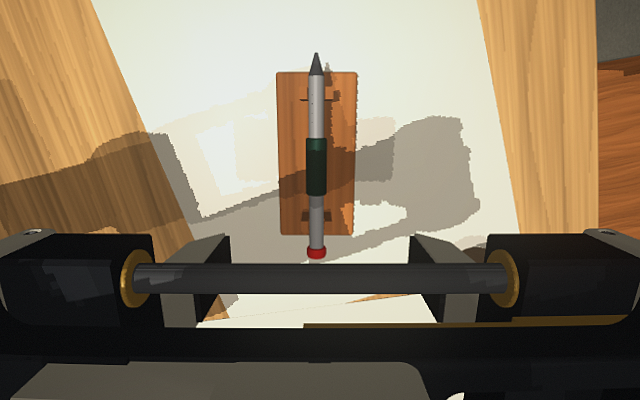

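Probe: tip at (316,53), sleeve rows 138–196 at column 317, knob at (316,253); nearly parallel to the image columns.

```bash
python3 - <<'E'
from h import *
import pickle
w=pickle.load(open('d2.pkl','rb'))
a=ray_z(w,[(316.3,53),(316.3,138.5),(316.5,195.5),(316.5,253)],[50,58,58,50][0]); print(a.round(1))
b=ray_z(w,[(316.3,138.5),(316.5,195.5)],61); c=b.mean(0)
print(b.round(1),c.round(1))
d=(a[0]-a[3])[:2]; print(np.linalg.norm(d),np.degrees(np.arctan2(-d[0],d[1])))
for pt in ((316.4,53),):pass
print('mid col offsets',units([c[0],c[1],150]),turn_to([d[1],-d[0]]))
E
```

```text
[[632.9 275.4  50. ]
 [615.1 194.8  50. ]
 [602.2 135.5  50. ]
 [587.8  70.   50. ]]
[[615.4 195.5  61. ]
 [602.9 138.   61. ]] [609.1 166.8  61. ]
210.31683867851342 -12.377779925554293
mid col offsets [ 2.97315755  0.58787523 -0.12331937] -0.01897529397966764
```

Call:
{"name": "send_rows", "arguments": {
  "series": "1 1.5 0.55 -0.12 0; 1 3 0.55 -0.12 0; 1 4.5 0.55 -0.12 0; 1 4.5 0.55 -0.12 0; 1 4.5 0.55 -0.12 0"
}}

```text
time: 5.55
tool_pos: [609.9, 166.8, 105.8]
tcp_rot: [0.338, 1.568, 0.122]
contact_force: [0.4, -0.8, 0.3]
grip_width: 92.0
```

```bash
python3 - <<'E'
from h import *
import pickle
o=get_obs(); R,p=RT(o); print(o['time'],p)
w=capture("wrist"); save(w,'w3'); t=capture("scene"); save(t,'s3',(300,130,500,290),4)
print(units([609,166.6,31.5]))
E
```

```text
5.55 [609.92972482 166.76396734 105.79615526]
[ 2.49677118 -0.02914811 -0.04565882]
```

View pics/w3.png

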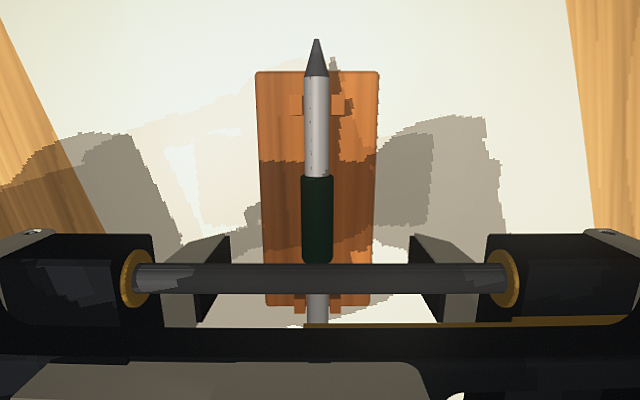

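View pics/s3.png

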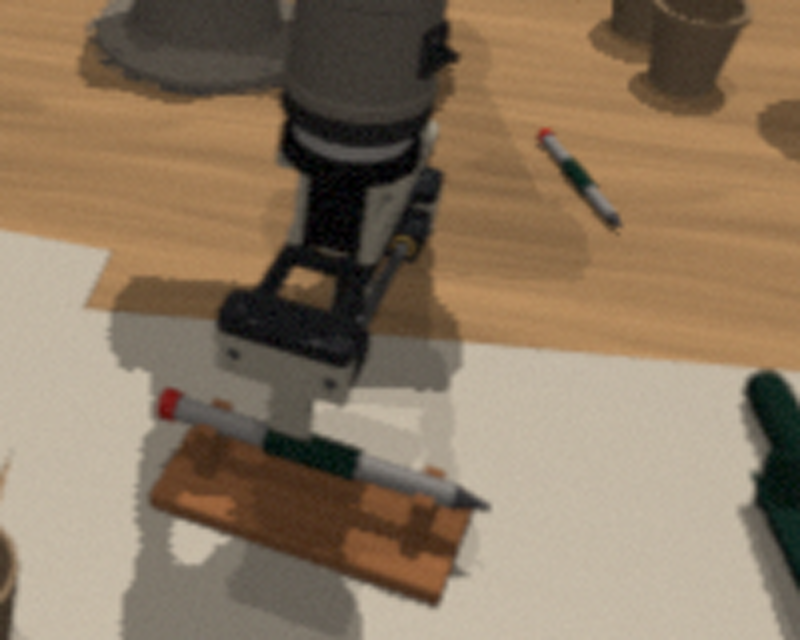

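Sleeve (317,220) is centred between the fingertips (230 / 410). Descend and grasp.

Call:
{"name": "send_rows", "arguments": {
  "series": "1 1.2 -0.03 -0.04 0; 1 2.2 -0.03 -0.04 0; 1 2.47 -0.03 -0.04 0; 1 2.47 -0.03 -0.04 0; 0 2.47 -0.03 -0.04 0; -1 2.47 -0.03 -0.04 0; -1 2.47 -0.03 -0.04 0; -1 2.47 -0.03 -0.04 0"
}}

```text
time: 6.65
tool_pos: [607.3, 166.7, 29.8]
tcp_rot: [0.099, 1.57, -0.117]
contact_force: [0.4, -0.3, 0.5]
grip_width: 56.4
```

Call:
{"name": "send_rows", "arguments": {
  "series": "-1 0 0 0 0; -1 0 0 0 0; -1 0 0 0 0; -1 0 0 0 0"
}}

```text
time: 7.15
tool_pos: [607.3, 166.7, 29.6]
tcp_rot: [-0.294, 1.571, -0.51]
contact_force: [-0.2, 0.4, 0.0]
grip_width: 20.9
```

Call:
{"name": "send_rows", "arguments": {
  "series": "-1 0 0 0 0; -1 -1 0 0 0; -1 -2 0 0 0; -1 -3.5 0 0 0; -1 -5 0 0 0; -1 -5 0 0 0; -1 -5 0 0 0"
}}

```text
time: 8.02
tool_pos: [606.6, 166.6, 178.7]
tcp_rot: [-2.744, 1.569, -2.96]
contact_force: [0.4, 0.1, -2.2]
grip_width: 21.2
```

```bash
python3 - <<'E'
from h import *
o=get_obs(); R,p=RT(o); print(o['time'],p,o['contact_force'],o['grip_width'],R.round(4))
w=capture("wrist"); save(w,'w4'); t=capture("scene"); save(t,'s4',(300,100,500,260),4)
yaw=.188
print(units([590,-201,180]),turn_to([np.cos(yaw),np.sin(yaw)]))
E
```

```text
8.025 [606.57493657 166.60510582 178.68522113] [ 0.40097718  0.1416525  -2.22530755] 21.15417986525263 [[-1.600e-03  2.140e-01  9.768e-01]
 [-3.000e-04  9.768e-01 -2.140e-01]
 [-1.000e+00 -6.000e-04 -1.500e-03]]
[ -0.06665186 -12.08385273   2.09215811] -4.626042665417214
```

View pics/w4.png

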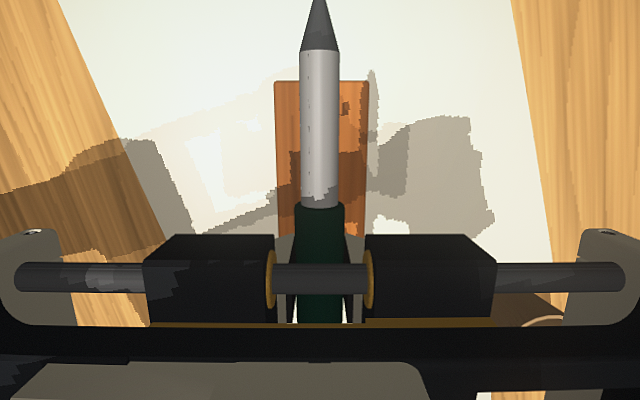

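View pics/s4.png

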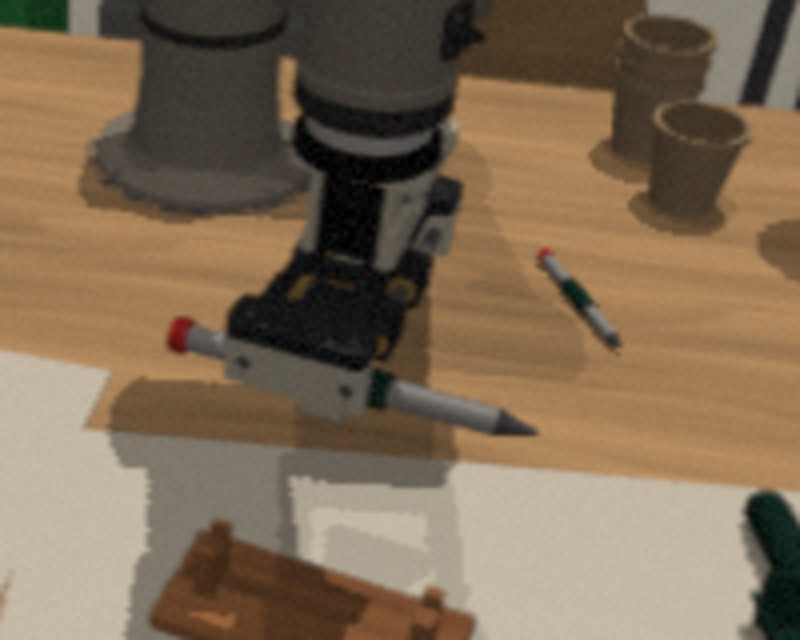

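```bash
python3 - <<'E'
from h import *
R,p=RT()
w=capture("wrist");s=capture("scene")
o=p-R[:,0]*20.4; y=R[:,1]
pts=[o+y*112,o+y*90,o+y*30,o-y*90,o-y*78]
print(proj(s,pts).round(1),proj(w,pts[:3]).round(1))
# scene zoom coords
print(((proj(s,pts)-[300,100])*4).round(0))
E
```

```text
[[432.6 207.3]
 [422.5 204.5]
 [395.8 197.1]
 [346.1 183.3]
 [350.9 184.7]] [[318.4  -6.4]
 [318.5  55.9]
 [318.7 204.4]]
[[530. 429.]
 [490. 418.]
 [383. 388.]
 [184. 333.]
 [203. 339.]]
```

Call:
{"name": "send_rows", "arguments": {
  "series": "-1 0 -1.5 0.3 -0.6; -1 0 -3.3 0.6 -1.2; -1 0 -5.1 0.9 -1.9; -1 0 -6.9 1.2 -2.6; -1 0 -8.7 1.5 -3.3; -1 0 -10.5 1.8 -4; -1 0 -12.1 2.1 -4.6; -1 0 -12.1 2.1 -4.6"
}}

```text
time: 9.22
tool_pos: [590.2, -205.0, 178.3]
tcp_rot: [3.091, 1.569, -3.011]
contact_force: [-0.5, 1.5, -1.4]
grip_width: 21.3
```

Call:
{"name": "send_rows", "arguments": {
  "series": "-1 0 0 0 0; -1 0 0 0 0"
}}

```text
time: 9.48
tool_pos: [591.1, -199.9, 179.3]
tcp_rot: [2.195, 1.57, 2.382]
contact_force: [0.6, -0.1, -1.4]
grip_width: 20.9
```

```bash
python3 - <<'E'
from h import *
import pickle
o=get_obs(); R,p=RT(o); print(o['time'],p,o['contact_force'],o['grip_width'],R.round(4))
w=capture("wrist"); save(w,'w5'); s=capture("scene"); save(s,'s5',(180,110,320,260),4); t=capture("top")
save(t,'t5',(330,80,470,235),4)
pickle.dump((w,s,t,R,p),open('d5.pkl','wb'))
for n,q in(('w',w),('s',s)):
  for th in ("dock","key_top","seat","yellow_post","fork_left"):
    print(n,th,[( np.round(d["point"],1),round(float(d["score"]),2)) for d in place_of(q,th)])
E
```

```text
9.475 [ 591.14586846 -199.90131108  179.349109  ] [ 0.55213495 -0.14937721 -1.35101875] 20.938089595800818 [[-6.000e-04 -1.860e-01  9.825e-01]
 [ 5.000e-04  9.825e-01  1.860e-01]
 [-1.000e+00  6.000e-04 -5.000e-04]]
w dock []
w key_top [(array([ 485. , -219.8,   70.3]), 0.75)]
w seat []
w yellow_post []
w fork_left []
s dock [(array([ 591.9, -199.9,    2.4]), 0.69)]
s key_top [(array([ 482.9, -220.2,   67.9]), 0.44)]
s seat [(array([ 595.5, -205.1,   57.1]), 0.6)]
s yellow_post [(array([565.5, -98.1,  46. ]), 0.94)]
s fork_left [(array([ 581.2, -149.5,   58.4]), 0.65)]
```

View pics/w5.png

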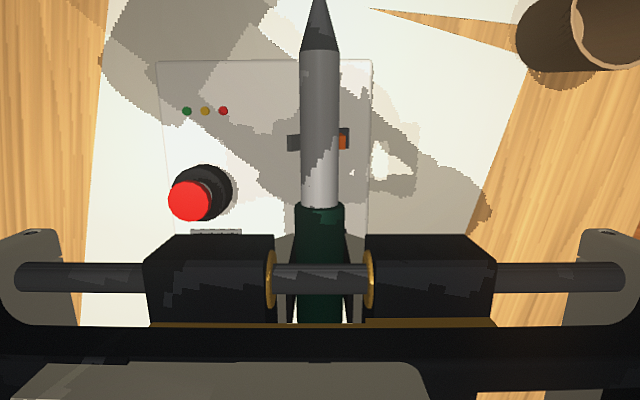

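View pics/s5.png

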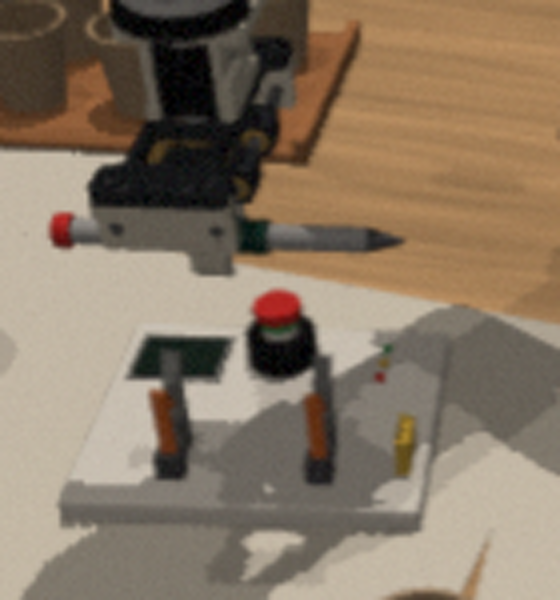

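View pics/t5.png

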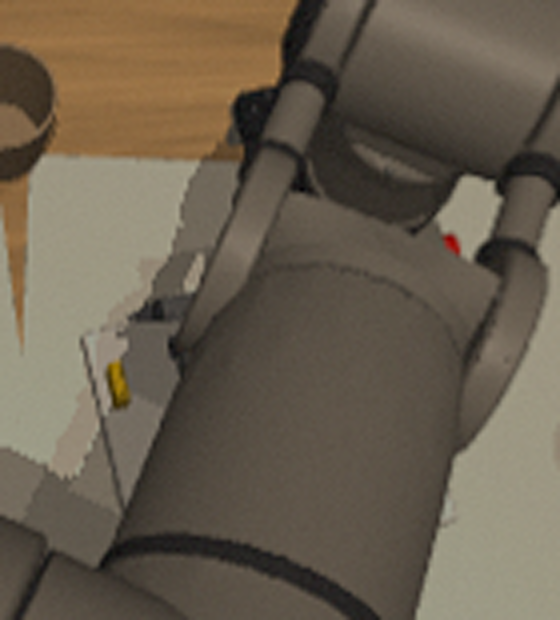

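```bash
python3 - <<'E'
from fit import *
w5,s5,t5,R,p=pickle.load(open('d5.pkl','rb'))
obs5=[((195.8,234.3),(50,-120,20)),((285.5,239.3),(50,120,20)),((292.5,194.3),(-150,120,20)),((281.3,215.3),(0,105,48)),((249.2,184.5),(-110,0,70))]
hsv=cv2.cvtColor(w5['pixels'],cv2.COLOR_RGB2HSV)
red=((hsv[...,0]<6)|(hsv[...,0]>174))&(hsv[...,1]>180)&(hsv[...,2]>90); red[:150]=0
v,u=np.nonzero(red); print('key w5',u.min(),u.max(),v.min(),v.max(),u.mean(),v.mean())
obsw5=[((u.mean(),v.mean()),(-110,0,70)),((157.5,61),(-150,120,20)),((371.5,60),(50,120,20))]
for st in([(s5,obs5)],[(w5,obsw5)],[(w,obsw),(t,obst),(s5,obs5),(w5,obsw5)]):
    x,f=fit(st); print(x.round(4)); print(f.reshape(-1,2).round(1).tolist())
P=x
for nm,pic,cr,sc in(('ow1',w,(300,100,400,250),4),('os5',s5,(195,180,300,245),6)):
    im=cv2.resize(pic['pixels'][cr[1]:cr[3],cr[0]:cr[2],::-1],None,fx=sc,fy=sc,interpolation=cv2.INTER_CUBIC)
    for L,c in(([-9,0,74],(255,0,0)),([-9,0,52],(0,255,0)),([-14,0,92],(255,255,0)),([19,0,88],(255,0,255)),([9,0,52],(0,255,0)),([0,0,60],(0,0,255))):
        for y in (44,56,-44,-56):
            q=(proj(pic,X(P,[(L[0],y,L[2])]))[0]+.5-cr[:2])*sc-.5
            cv2.circle(im,tuple(int(round(a)) for a in q),2,c,-1)
    cv2.imwrite(f'pics/{nm}.png',im)
E
```

```text
key w5 168 210 181 220 188.1837048424289 200.8946963873943
[ 5.913638e+02 -1.960414e+02  1.880000e-01]
[[-1.7, 0.5], [0.0, -1.6], [0.9, -2.0], [0.4, 1.7], [0.7, 0.8]]
[ 5.907906e+02 -2.031646e+02  1.824000e-01]
[[0.2, 1.3], [-3.5, -0.8], [3.2, -0.0]]
[ 5.905643e+02 -2.021281e+02  1.869000e-01]
[[-2.6, -1.8], [2.3, -1.0], [0.8, 2.0], [0.1, 0.2], [0.7, -0.4], [-0.2, -1.1], [0.9, -1.1], [2.0, 0.3], [0.1, 0.5], [0.2, -0.7], [-3.7, -0.1], [-2.1, -2.2], [-0.9, -2.4], [-1.7, 1.2], [-1.2, 0.4], [0.0, 0.6], [-4.2, -1.2], [2.7, -1.6]]
```

View pics/ow1.png

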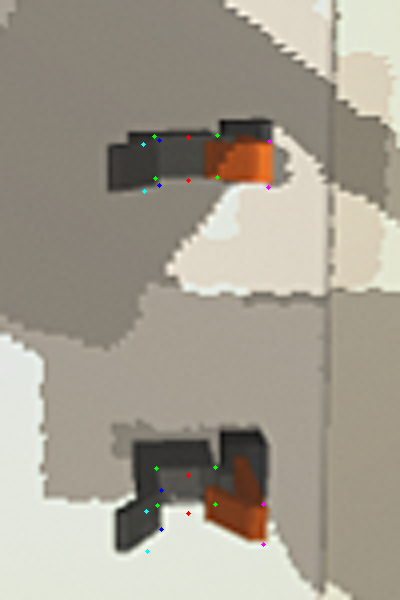

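View pics/os5.png

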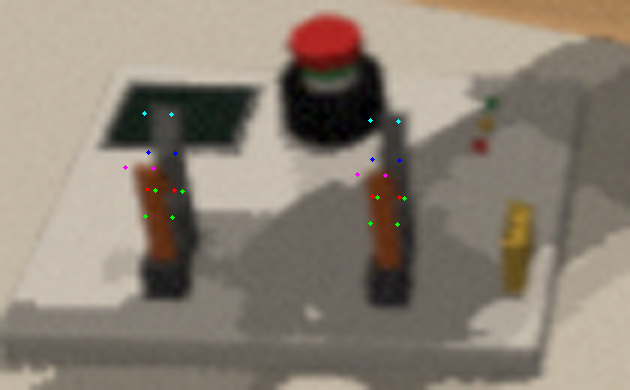

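```bash
python3 - <<'E'
from fit import *
w5,s5,t5,R,p=pickle.load(open('d5.pkl','rb'))
o=p-R[:,0]*20.4; y=R[:,1]
for sh in (0,3): print(((proj(s5,[o+y*(112+sh),o+y*(90+sh),o+y*(30+sh),o+y*(-78+sh),o+y*(-90+sh)])-[180,110])*4).round(0).tolist())
print(units([590.2-.5,-201,100]),units([590,-201,60]))
E
```

```text
[[398.0, 238.0], [362.0, 237.0], [264.0, 233.0], [87.0, 228.0], [68.0, 227.0]]
[[403.0, 238.0], [367.0, 237.0], [269.0, 234.0], [92.0, 228.0], [73.0, 227.0]]
[ 2.65388161  0.02208681 -0.04134369] [ 3.98721466  0.02035548 -0.03145694]
```

Call:
{"name": "send_rows", "arguments": {
  "series": "-1 1 -0.03 -0.03 0; -1 2 -0.03 -0.03 0; -1 3 -0.03 -0.03 0; -1 3.3 -0.03 -0.03 0; -1 3.3 -0.03 -0.03 0; -1 3.3 -0.03 -0.03 0"
}}

```text
time: 10.88
tool_pos: [591.2, -202.9, 82.1]
tcp_rot: [-0.67, 1.568, -0.484]
contact_force: [-0.6, -0.8, -0.5]
grip_width: 21.0
```

```bash
python3 - <<'E'
from h import *
o=get_obs(); R,p=RT(o); print(o['time'],p,o['contact_force'],o['grip_width'],R.round(4))
w=capture("wrist"); save(w,'w6'); s=capture("scene"); save(s,'s6',(190,130,310,250),5)
E
```

```text
10.875 [ 591.18576155 -202.85732096   82.08612153] [-0.55487313 -0.81625813 -0.54457991] 21.00721240149451 [[ 0.0023 -0.1847  0.9828]
 [-0.0012  0.9828  0.1847]
 [-1.     -0.0016  0.002 ]]
```

View pics/w6.png

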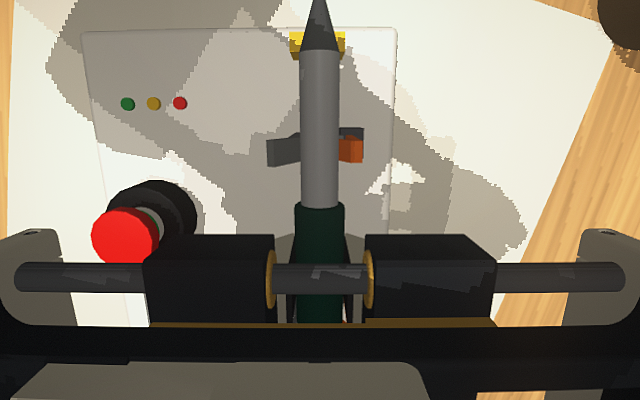

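View pics/s6.png

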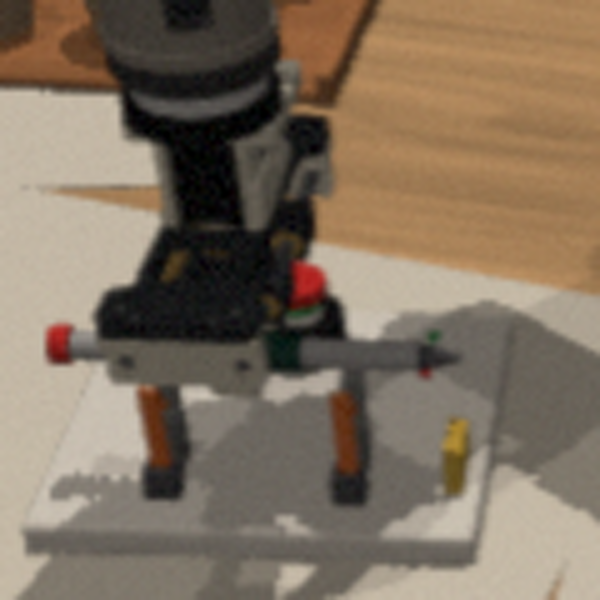

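Call:
{"name": "send_rows", "arguments": {
  "series": "-1 0.3 0 -0.04 0; -1 0.6 0 -0.04 0; -1 0.8 0 -0.04 0; -1 1 0 -0.04 0; -1 1.2 0 -0.04 0; -1 1.3 0 -0.04 0; -1 1.4 0 -0.04 0; -1 1.4 0 -0.04 0"
}}

```text
time: 11.98
tool_pos: [589.8, -202.7, 39.5]
tcp_rot: [-0.505, 1.569, -0.319]
contact_force: [2.1, 1.6, 5.4]
grip_width: 20.8
```

```bash
python3 - <<'E'
from h import *
o=get_obs(); R,p=RT(o); print(o['time'],p,o['contact_force'],o['moment'],o['grip_width'],R.round(4))
w=capture("wrist"); save(w,'w7'); s=capture("scene"); save(s,'s7',(190,130,310,250),5)
E
```

```text
11.975 [ 589.78630301 -202.67583251   39.47193306] [2.06582793 1.57005924 5.43022284] [ 0.18771905 -0.39991974  0.10591843] 20.75195633161088 [[ 1.500e-03 -1.847e-01  9.828e-01]
 [-5.000e-04  9.828e-01  1.847e-01]
 [-1.000e+00 -8.000e-04  1.400e-03]]
```

View pics/w7.png

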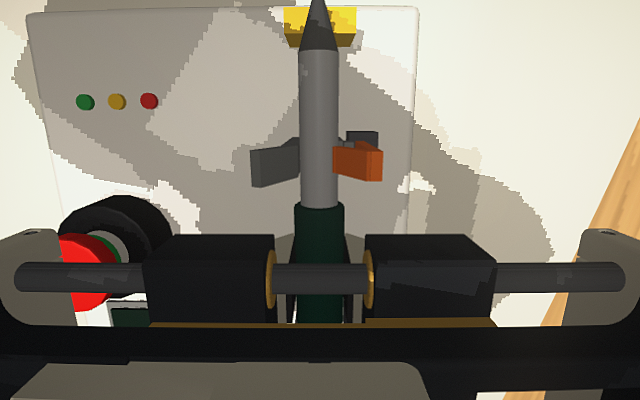

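View pics/s7.png

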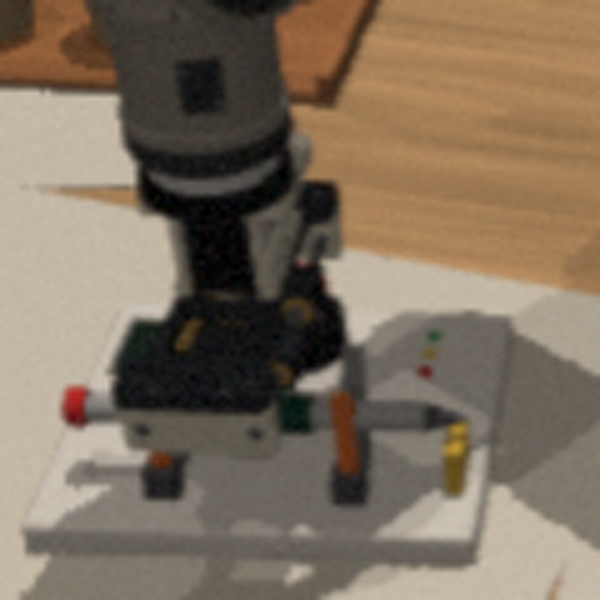

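Rod (column 319) is in the left fork and the orange nose (333–382,160) lies over it. I push a little more to prove the floor.

Call:
{"name": "send_rows", "arguments": {
  "series": "-1 0.05 0 0 0; -1 0.1 0 0 0; -1 0.1 0 0 0; -1 0.1 0 0 0"
}}

```text
time: 12.58
tool_pos: [589.9, -202.7, 39.2]
tcp_rot: [-0.614, 1.568, -0.428]
contact_force: [-5.0, 4.8, 24.0]
grip_width: 21.5
```

Firm floor contact (24 N over 0.3 mm). Ease the push, open, and retreat up.

Call:
{"name": "send_rows", "arguments": {
  "series": "-1 -0.04 0 0 0; -1 -0.08 0 0 0; -0.4 -0.08 0 0 0; 0.3 -0.08 0 0 0; 0.3 -0.08 0 0 0; 0.3 -0.08 0 0 0; 0.3 -0.08 0 0 0"
}}

```text
time: 13.45
tool_pos: [589.1, -202.7, 37.9]
tcp_rot: [2.933, 1.571, 3.119]
contact_force: [-0.3, -0.6, -0.0]
grip_width: 58.9
```

```bash
python3 - <<'E'
from h import *
o=get_obs(); R,p=RT(o); print(o['time'],p,o['contact_force'],o['moment'],o['grip_width'])
w=capture("wrist"); save(w,'w8'); s=capture("scene"); save(s,'s8',(190,130,310,250),5)
E
```

```text
13.45 [ 589.06507555 -202.68661783   37.85042058] [-0.30318203 -0.58999853 -0.02647937] [ 0.00060768 -0.1438733   0.01434066] 58.902874436895
```

View pics/w8.png

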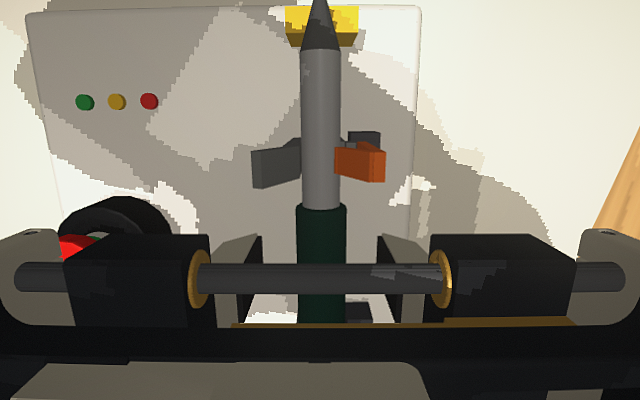

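View pics/s8.png

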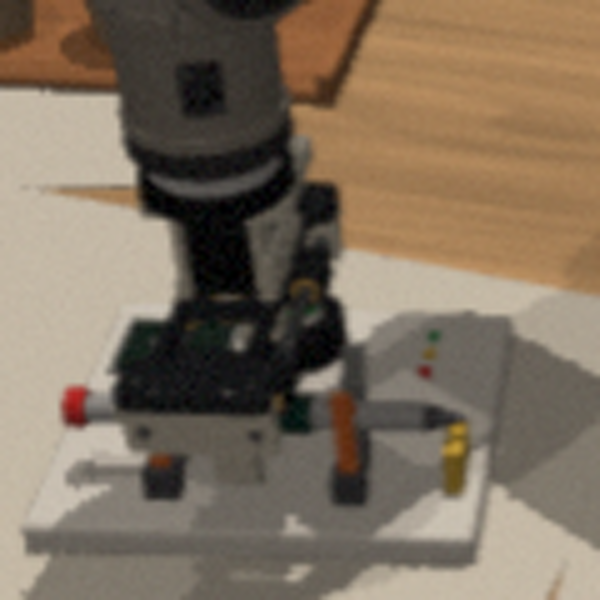

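Probe stays in place after release: rod column 320, tip over the yellow post (320,10), orange jaw over the rod. Retreat straight up.

Call:
{"name": "send_rows", "arguments": {
  "series": "0.3 -0.6 0 0 0; 0.3 -1.6 0 0 0; 0.3 -3 0 0 0; 0.3 -5 0 0 0; 0.3 -6 0 0 0; 0.3 -6 0 0 0; 0.3 -6 0 0 0"
}}

```text
time: 14.42
tool_pos: [588.7, -202.4, 217.7]
tcp_rot: [2.6, 1.57, 2.786]
contact_force: [-0.7, 0.2, -0.9]
grip_width: 59.8
```

```bash
python3 - <<'E'
from h import *
o=get_obs(); R,p=RT(o); print(o['time'],p,o['contact_force'],o['grip_width'])
w=capture("wrist"); save(w,'w9'); s=capture("scene"); save(s,'s9',(190,150,310,250),6)
for n,q in(('w',w),('s',s)):
  for th in ("probe","probe_tip","key_top","seat"):
    print(n,th,[( np.round(d["point"],1),round(float(d["score"]),2)) for d in place_of(q,th)])
print(units([483.5,-250,200]))
E
```

```text
14.425 [ 588.68553397 -202.41139052  217.73480077] [-0.7229323   0.1821158  -0.93210968] 59.75019967396893
w probe [(array([ 588.7, -203.1,   61.6]), 0.95)]
w probe_tip [(array([570.7, -90.7,  59. ]), 0.8)]
w key_top [(array([ 484. , -219.9,   69.3]), 0.66)]
w seat [(array([ 590.7, -197. ,   53.4]), 0.64)]
s probe [(array([181.9, 349.5,   7.2]), 0.61), (array([ 587.6, -199.9,   61. ]), 0.55)]
s probe_tip [(array([565.5, -91.4,  63. ]), 0.8), (array([251.5, 379.8,  10.8]), 0.54)]
s key_top [(array([ 482. , -216.3,   69.6]), 0.69)]
s seat []
[ 0.59326953 -0.90149342 -3.75181712]
```

View pics/w9.png

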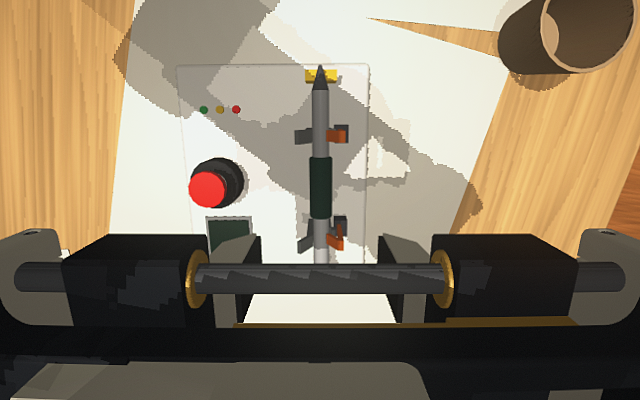

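View pics/s9.png

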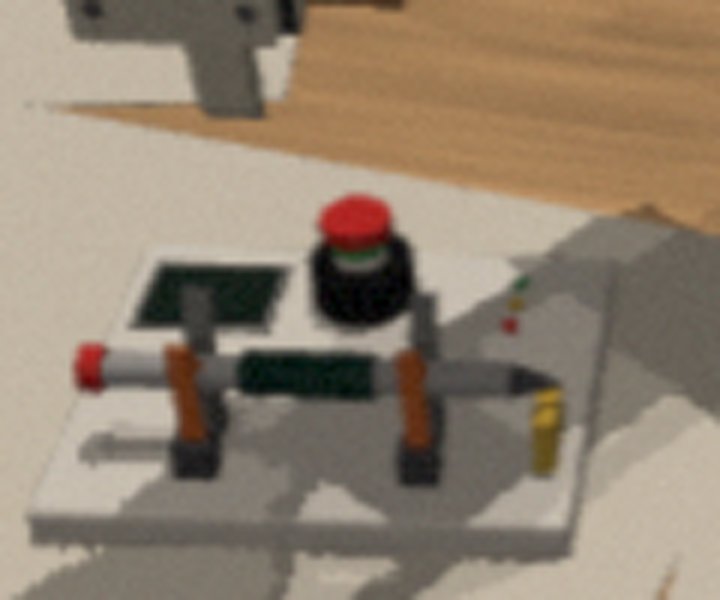

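Docked in both forks: jaws lie over the rod at (337,135) and (337,237), sleeve (320,187) between the forks, tip over the post. Now the key: (207,190).

```bash
python3 - <<'E'
from h import *
w=capture("wrist")
hsv=cv2.cvtColor(w['pixels'],cv2.COLOR_RGB2HSV)
red=((hsv[...,0]<6)|(hsv[...,0]>174))&(hsv[...,1]>180)&(hsv[...,2]>90); red[:150]=0
cs,_=cv2.findContours(red.astype('uint8'),0,1); c=max(cs,key=cv2.contourArea)
print(cv2.fitEllipse(c),cv2.boundingRect(c)); m=cv2.fitEllipse(c)[0]
k=ray_z(w,[m],70)[0]; print(k); print(units([k[0],k[1],130]))
E
```

```text
((205.93679809570312, 188.853271484375), (33.12520217895508, 36.839385986328125), 136.51889038085938) (188, 171, 36, 36)
[ 482.38018386 -222.17828364   70.        ]
[ 2.92974541  0.01670247 -3.61787152]
```

Call:
{"name": "send_rows", "arguments": {
  "series": "-0.5 0 0 -1.5 0; -1 0 0 -3 0; -1 0.5 0.03 -3.6 0; -1 1.5 0.03 -3.6 0; -1 2.6 0.03 -3.6 0; -1 2.9 0.03 -3.6 0; -1 2.9 0.03 -3.6 0; -1 2.9 0.03 -3.6 0"
}}

```text
time: 15.98
tool_pos: [483.6, -222.1, 132.3]
tcp_rot: [-0.777, 1.568, -0.591]
contact_force: [-0.5, 1.3, -0.1]
grip_width: 0.6
```

```bash
python3 - <<'E'
from h import *
o=get_obs(); R,p=RT(o); print(o['time'],p,o['contact_force'],o['grip_width'],R.round(4))
w=capture("wrist"); save(w,'w10'); s=capture("scene"); save(s,'s10',(190,110,310,230),5); t=capture("top"); save(t,'t10',(330,100,470,235),4)
print(proj(s,[p,p-[0,0,60]]),(proj(s,[p,p-[0,0,60],[483,-221,70]])-[190,110])*5)
E
```

```text
15.975 [ 483.63250914 -222.13621517  132.25882235] [-0.51290069  1.3173522  -0.12965919] 0.5650438955685323 [[ 0.0019 -0.1848  0.9828]
 [-0.0013  0.9828  0.1848]
 [-1.     -0.0016  0.0017]]
[[245.51936425 166.96098306]
 [247.92124712 184.49127767]] [[277.59682126 284.80491528]
 [289.6062356  372.45638833]
 [292.31640493 375.29891509]]
```

View pics/w10.png

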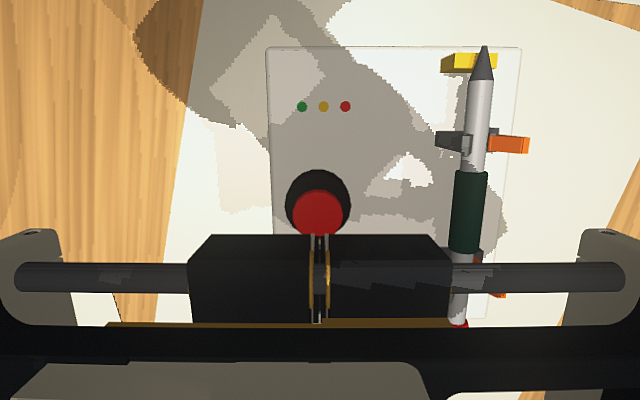

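View pics/s10.png

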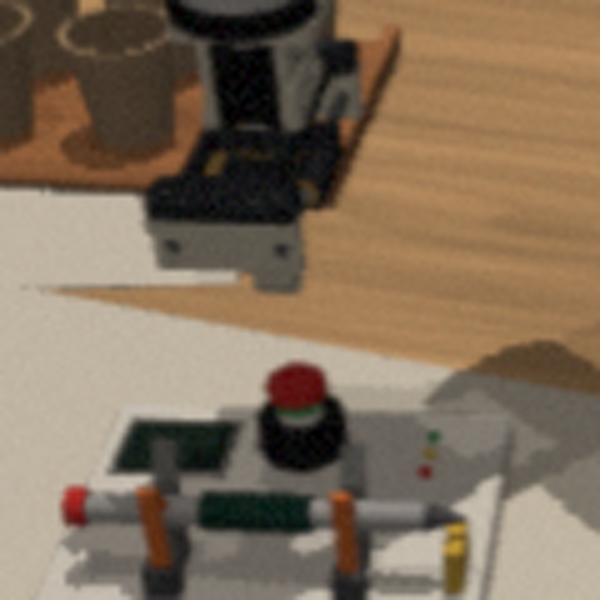

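```bash
python3 - <<'E'
from h import *
w=capture("wrist")
hsv=cv2.cvtColor(w['pixels'],cv2.COLOR_RGB2HSV)
red=((hsv[...,0]<6)|(hsv[...,0]>174))&(hsv[...,1]>150)&(hsv[...,2]>60); red[:150]=0
cs,_=cv2.findContours(red.astype('uint8'),0,1); c=max(cs,key=cv2.contourArea); print(cv2.boundingRect(c))
b=cv2.boundingRect(c)
k=ray_z(w,[(b[0]+b[2]/2-.5,b[1]+b[2]/2)],70)[0]; print(k); print(units([k[0],k[1],72]),units([k[0],k[1],60]))
print(ray_z(w,[(b[0],200),(b[0]+b[2]-1,200)],70))
E
```

```text
(293, 189, 51, 50)
[ 482.18723583 -221.58165481   70.        ]
[ 1.99384654  0.01949671 -0.0343923 ] [ 2.39384606  0.01995192 -0.03481304]
[[ 463.31722753 -214.48486466   70.        ]
 [ 497.23483333 -208.14211388   70.        ]]
```

Call:
{"name": "send_rows", "arguments": {
  "series": "-1 0.8 0 -0.03 0; -1 1.6 0 -0.03 0; -1 1.9 0 -0.03 0; -1 2.1 0 -0.03 0; -1 2.2 0 -0.03 0; -1 2.2 0 -0.03 0; -1 2.2 0 -0.03 0"
}}

```text
time: 17.05
tool_pos: [482.1, -221.9, 65.6]
tcp_rot: [-0.839, 1.57, -0.653]
contact_force: [-3.3, 1.6, 4.9]
grip_width: 0.6
```

```bash
python3 - <<'E'
from h import *
for i in range(3):
    o=get_obs(); R,p=RT(o); print(o['time'],p,o['contact_force'],o['grip_width'])
    s=capture("scene")
save(s,'s11',(190,130,310,230),6)
E
```

```text
17.05 [ 482.0811749  -221.93020524   65.64020692] [-3.25345425  1.57739031  4.85368183] 0.6228914960924645
17.1 [ 482.089242   -221.92616172   65.56960766] [-2.33694756  1.68202915  4.94150012] 0.4101341191465014
17.15 [ 482.040426   -221.91147167   65.4366746 ] [-1.74096936  1.33686238  5.3913617 ] 0.2674226796793825
```

View pics/s11.png

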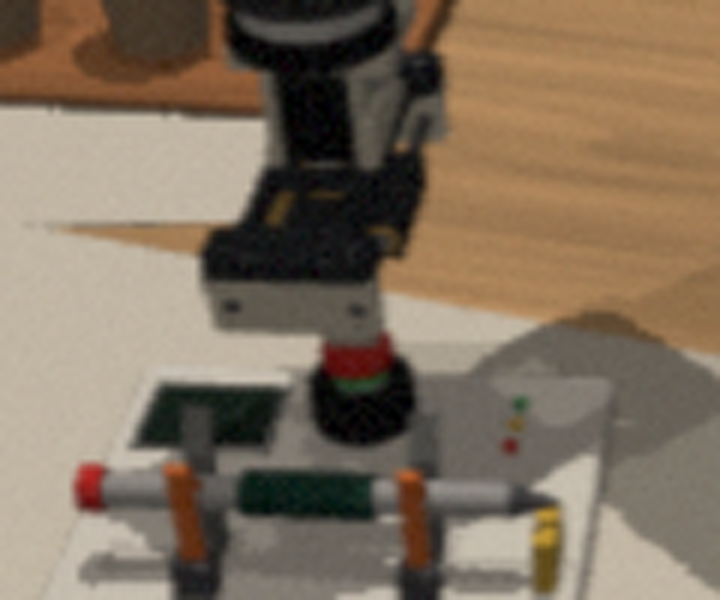

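Contact on the cap: TCP 65.4, 5.4 N (about 5 mm travel). On to 10 mm.

Call:
{"name": "send_rows", "arguments": {
  "series": "-1 0.06 0 0 0; -1 0.12 0 0 0; -1 0.18 0 0 0; -1 0.18 0 0 0; -1 0.18 0 0 0; -1 0.18 0 0 0; -1 0.18 0 0 0"
}}

```text
time: 18.08
tool_pos: [482.1, -222.0, 60.1]
tcp_rot: [-0.854, 1.57, -0.668]
contact_force: [-1.9, 1.0, 8.2]
grip_width: 0.5
```

```bash
python3 - <<'E'
from h import *
for i in range(4):
    o=get_obs(); R,p=RT(o); print(o['time'],p,o['contact_force'],o['grip_width'])
    s=capture("scene")
save(s,'s12',(190,150,310,230),6); save(s,'s12z',(230,175,275,215),14)
w=capture("wrist"); save(w,'w12')
E
```

```text
18.075 [ 482.11518343 -221.95604583   60.12299923] [-1.92802348  0.97448053  8.19227502] 0.511880905072746
18.125 [ 482.09276439 -221.93985761   60.08712099] [-3.30382331  1.78551232  7.75334243] 0.7373796366484199
18.175 [ 482.09970142 -221.94278187   60.09441455] [-2.35251613  1.50895031  7.42625736] 0.3230684098118793
18.225 [ 482.10165373 -221.94808811   60.11152203] [-2.47406893  1.7112082   6.73060567] 0.5337647824219696
```

View pics/s12z.png

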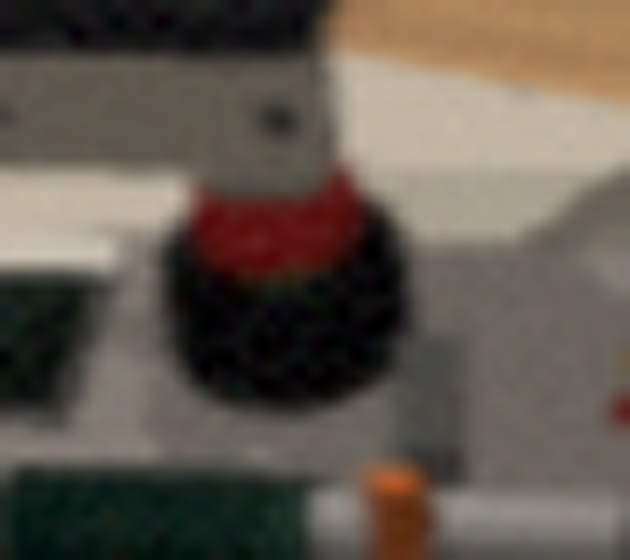

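View pics/w12.png

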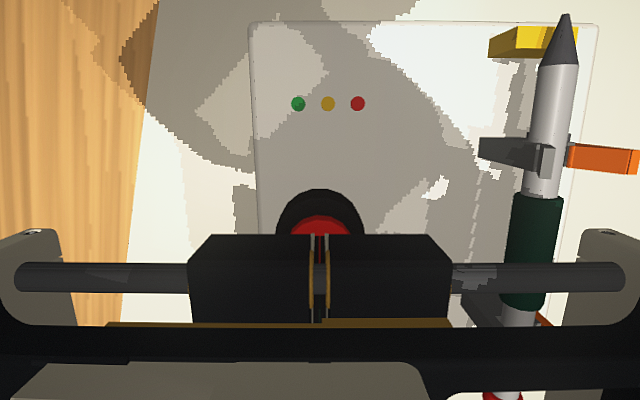

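TCP is at 60.1 mm (9.9 mm travel) with about 7.5 N; only a thin green line remains under the cap (zoom 280,275). Dwell, last check, then hand in.

Call:
{"name": "send_rows", "arguments": {
  "series": "-1 0 0 0 0; -1 0 0 0 0; -1 0 0 0 0; -1 0 0 0 0; -1 0 0 0 0; -1 0 0 0 0; -1 0 0 0 0; -1 0 0 0 0"
}}

```text
time: 19.32
tool_pos: [482.1, -222.0, 60.1]
tcp_rot: [-0.829, 1.57, -0.643]
contact_force: [-2.1, 1.8, 7.3]
grip_width: 0.7
```

```bash
python3 - <<'E'
from h import *
F=[];Z=[]
for i in range(5):
    o=get_obs(); F.append(o['contact_force'][2]); Z.append(o['tool_pos'][2]); s=capture("scene")
print(np.round(F,1),np.round(Z,2)); w=capture("wrist")
for th in("probe","probe_tip"): print([(np.round(d["point"],1),round(float(d["score"]),2)) for q in (s,w) for d in place_of(q,th)])
save(s,'s13',(190,150,310,250),6)
E
```

```text
[7.3 6.9 7.2 8.1 7.4] [60.12 60.09 60.09 60.09 60.1 ]
[(array([ 589.1, -200.7,   58.8]), 0.73), (array([183.1, 351.1,  10.2]), 0.68), (array([ 588. , -198.8,   60.5]), 0.56)]
[(array([563.8, -92.7,  63. ]), 0.9), (array([250. , 379.3,   9.1]), 0.39), (array([556.2, 482.3,   2.1]), 0.27), (array([571.5, -90.7,  59.5]), 0.95)]
```

View pics/s13.png

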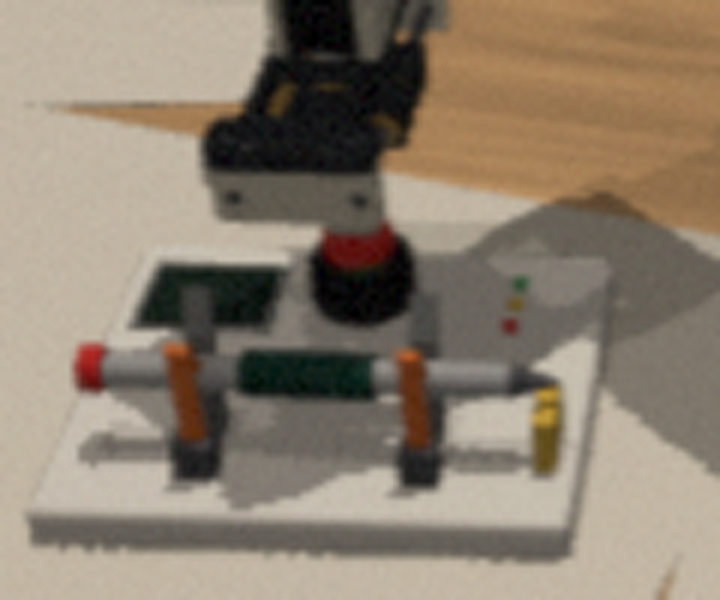

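The probe lies in both forks under both jaws, its point over the post at (545,385), and the key is steady at 9.9 mm with about 7.4 N. Handing in.

```bash
python3 -c "
from plant import *
print(close_job())"
```

```text
the job is handed in; nothing more can be done
None
```

I took the larger probe off its rest by the sleeve and pushed it past both jaws. The push force rose to 24 N as it met the fork floors. I let go, retreated, then pressed the red key with the closed fingers, and handed in with the key still held down.

- **Key:** the last readings put the fingertips at 60.1 mm height, so about 9.9 mm of travel, with a steady 6.9–8.1 N. That matches the 7.7 N expected at half travel.
- **Probe:** the last pictures show it in both forks with the jaws over the rod and its point above the yellow post. The networks place its origin at about (588–589, -199 to -201, 59–60.5) mm, within a few mm of the seat.
- **Bystanders:** the arm stayed well clear of the pot, cup and scoop, but I took no final measurement of where they stand.
- **Weak or disagreeing checks:** the scene camera sat about 1–2 pixels (roughly 4–6 mm along the dock) off the wrist camera. The green band was mostly hidden by the cap, so the key depth rests on the fingertip height and force, with only a thin green line seen.

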